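# Hang the second slotted mass on the weight hanger

### The job

A slotted steel disc already sits on the weight hanger. Take the other slotted disc of that same size from the bench (not the small slotted one, nor the closed ring without a slot), slide it sideways onto the hanger's rod under the cap, and leave it lying flat on the first disc, centred on the rod, with its slot facing the opposite way to the first disc's slot so that neither can slide off.

Things in the scene. Friction and masses are not known exactly. Their poses are not given: they have to be found in the camera images.
- disc: Loose steel disc to hang, flat on the bench: 60 mm diameter, 14 mm thick, 0.25 kg, two flats 56 mm apart (at its y = +-28 mm, 20 mm long) to grip across. Slot 22 mm wide from 11 mm behind the centre out through the rim along +x, flared to 36 mm. Origin: centre of underside, z up, +x to the slot's mouth. A smaller slotted disc (40 mm) and a closed ring (60 mm, no slot) lie near it.
- disc_mouth (a point): The middle of the slot's mouth on the disc to hang, 30 mm from its centre along its +x, at half thickness (7 mm).
- hung_disc: Identical loose disc already on the hanger, flat on the pan with the rod near its centre. 60 mm diameter, 14 mm thick. Origin: centre of the underside, 18 mm above the bench; top at 32 mm; its own +x points to its slot's mouth.
- hanger: Weight hanger fixed on the bench: foot 90 mm diameter, pan 68 mm diameter with its top at 18 mm, upright rod 9 mm diameter, and on it a round cap 28 mm in diameter (wider than the slots) from 66 to 74 mm above the bench. Between hung disc (32 mm) and cap the bare rod leaves 34 mm of height. Origin: rod axis at bench level, z up.
Not all that is in view belongs to the job. What is shaped like the disc but pink is not meant.

How it is judged:
By the outcome, as a careful person would: the job done as asked, in the order asked, and still so for the second after the job is handed in, with the robot touching nothing.
It also fails if it takes over 40 s, if anything falls off the work surface, if the arm or the gripper's body presses on something with over 40 N, if the wrist force passes 120 N, or if a joint passes its speed limit or range.

### The arm

A 7-joint arm with a two-finger parallel gripper is mounted at the origin on the work surface. World frame = base frame: x ahead of the robot, y to its left, z up, the work surface at z = 0. Lengths are in mm, angles in rad, forces in N, time in s.
With the tool pointing down it reaches from about 400 to 850 mm from the base axis. Payload 10.4 kg.
Tool frame: the origin (TCP) lies midway between the tips of the shut fingers; the grasp point (between the pads) lies 19 mm behind it; z points along the fingers, y is the direction in which the jaws open and shut (so a half turn about z gives the same grasp; the last joint's range is limited). The gripper opens to 85 mm and grips with 20 to 120 N. Pads are 22 mm wide; open, the fingers measure 114 mm over their backs; the gripper's body (76 mm by 85 mm) begins 54 mm behind the grasp point. The pads swing forward as they close: fully open they stand 13 mm farther back than shut.
Start: joints at [1.084, 0.332, -0.065, 1.46, 0.022, 1.35, -0.088], TCP at [279.619, -558.988, 204.538] pointing down, gripper open.
Joint ranges: [-2.6, 2.6], [-0.5, 2.12], [-1.47, 1.34], [0.16, 2.42], [-1.27, 4.41], [0.06, 2.06], [-2.6, 2.6]. Speed limits (rad/s): [2.22, 2.22, 2.79, 2.79, 3.14, 3.14, 3.14].

### API

Orientations are given as a 3x3 rotation matrix whose columns are the frame's x, y, z axes.
In Python, from rig import env gives the robot as it stands.
- The arm moves only by the tool drive_tool, never from a script. Its argument "moves" is a list of rows, each a list of 6 numbers: the shift along the tool's x, y, z in cm, then the turn, a rotation vector about the tool's x, y, z in degrees. In form: [[dx, dy, dz, ax, ay, az], ...]. A call has 1 to 20 rows; each row shifts and turns the commanded pose from where the row before left it, along the tool's axes as they then stand; what a row does not reach is not made up. A row lasts 1/8 s, in which the tool goes at most 62.5 mm and 10.7 degrees, less where a joint would pass 70% of its speed; a pose out of reach is approached as far as the arm can. A call is refused whole if a number of a shift passes 6.25 or a number of a turn 10.7, either way. A call with a gripper value outside its range is refused whole. "claw" is the finger opening in cm, from 0 to 8.54, set as the call begins (left out, the last holds). The fingers move at their own pace and stop on an object; the grip force is fixed at half the most. Time passes only in rows, so rows that do not move let the fingers close. It gives the time, the measured TCP pose, the force and the opening at its end, in the units of the state.
- env.sense(): the state, without advancing time (a new reading comes with each control period).
- env.camera(name): name is "side" or "top"; returns a dict with "image" (384x512x3 uint8, blue, green, red), "K" (3x3 intrinsics, pixels), "D" ([k1, k2, p1, p2, k3] as OpenCV has them; the pictures are not rectified), "view" (4x4, takes a point from world to camera coordinates). Camera axes: x right, y up, looking along -z (the intrinsics and any distortion apply to the point x, -y, -z); pixel columns grow to the right and rows downward; lengths in mm; the calibration is good to about 2 mm. A picture is of the moment at which its call begins. There is no depth.
- env.finish_job(): hands the job in, once; it reports no verdict.
Trained networks look in the newest picture that a camera, given by its name, has taken for a name from the list of things; names that differ only in an ending like _2 or _b are one class to them, and where a whole thing is asked for, a point or a joint stands for the part that bears it (a point fixed in the world has none). Each returns a list of dicts, best first, with "score" (0 to 1); they miss things now and then, are a little off and sometimes report something else, mostly with a low value. They report only what shows in the picture. A call takes as long as a camera call. They do not tell look-alikes from the thing itself.
- env.cut_out(camera, thing): "pixels" (384x512 bool, what is visible of it) and "box" ([centre column, centre row, width, height] in pixels, round what is visible of it).
The state is a dict: "t": time; "joints": joint angles; "joint_vel": joint speeds; "effort": joint torques, N m; "position": TCP position; "tool_rot": TCP orientation; "ft_force": force on the tool from outside, world axes, zero at the start; "wrist_torque": the same for the moment, N m; "opening": finger opening in mm.
Only numpy, scipy, OpenCV 4.12 (cv2) and the standard library are available. Lean on these libraries where they do the work, as an engineer would, in place of code of your own. Each camera call takes 0.05 s, during which the arm holds its last target. There are 200 camera calls.

## Working session

There is one attempt and no reset: what is moved stays moved. The work goes in short steps, Python scripts to look and compute and a tool call to move; the robot and the scene stay as the last step left them, time stands still between calls to the robot, and variables do not carry over. Pictures are saved under pics/ and viewed, about 8 in all and at most 12, crops included, and the job is handed in when it is done.

Besides the shell and the picture viewer there is one more tool, called after "Request:" by a JSON object that holds its "method" and its "body". drive_tool: Moves the arm, as the interface text tells. Its arguments: {"type":"object","properties":{"moves":{"type":"array","items":{"type":"array","items":{"type":"number"}}},"claw":{"type":"number"}},"required":["moves"]}

```bash
mkdir -p pics; ls
cat > h.py <<'E'
import numpy as np, cv2
from rig import env
def snap(n):
    c=env.camera(n); return c
def ray(c,uv):
    p=cv2.undistortPoints(np.array([[uv]],float),c["K"],np.array(c["D"],float))[0,0]
    V=np.array(c["view"]); R=V[:3,:3]; o=-R.T@V[:3,3]
    d=R.T@np.array([p[0],-p[1],-1.]); return o,d/np.linalg.norm(d)
def onz(c,uv,z):
    o,d=ray(c,uv); return o+d*(z-o[2])/d[2]
def proj(c,P):
    V=np.array(c["view"]); q=np.atleast_2d(P)@V[:3,:3].T+V[:3,3]
    q=q*[1,-1,-1]
    return cv2.projectPoints(q.reshape(-1,1,3),np.zeros(3),np.zeros(3),c["K"],np.array(c["D"],float))[0][:,0]
def tri(c1,u1,c2,u2):
    o1,d1=ray(c1,u1);o2,d2=ray(c2,u2)
    t=np.linalg.lstsq(np.c_[d1,-d2],o2-o1,rcond=None)[0]
    a,b=o1+d1*t[0],o2+d2*t[1]; return (a+b)/2,np.linalg.norm(a-b)
E
python3 - <<'E'
from h import *
s=env.sense(); print(s["position"],np.round(s["tool_rot"],3).tolist(),s["opening"],s["ft_force"],s["t"])
for n in("top","side"):
    c=snap(n); cv2.imwrite(f"pics/{n}0.png",c["image"]); V=np.array(c["view"]);print(n,-V[:3,:3].T@V[:3,3],c["K"][0][0],c["D"])
    for th in("disc","hung_disc","hanger"):
        for r in env.cut_out(n,th): print(th,round(r["score"],2),np.round(r["box"],1),np.round(onz(c,r["box"][:2],10),0))
a=cv2.imread("pics/top0.png");b=cv2.imread("pics/side0.png")
E
```

```text
pics
[ 279.40699127 -558.60137763  203.69948515] [[0.894, 0.447, -0.001], [0.447, -0.894, 0.001], [-0.0, -0.001, -1.0]] 85.18296935035244 [ 0.21984103 -0.2560491   0.07017641] 0.0
top [400.07995244 -63.9148523  905.44555882] 457.1886329745276 [-0.10116503  0.          0.          0.          0.        ]
disc 0.74 [270.8 118.8  27.   31. ] [ 721. -111.   10.]
disc 0.56 [281.9 167.1  30.9  25.7] [ 619. -132.   10.]
hung_disc 0.58 [133.6 207.2  29.8  30.2] [538. 164.  10.]
hanger 0.88 [136.9 211.   45.4  45. ] [531. 157.  10.]
side [ 405.99694646 -593.97030829  655.71913264] 394.2240454615742 [-0.05732772  0.          0.          0.          0.        ]
disc 0.7 [327.  197.4  31.3  25.7] [ 722. -108.   10.]
disc 0.69 [286.8 222.2  27.9  25.5] [ 615. -144.   10.]
hung_disc 0.61 [210.5 137.2  24.   16.4] [528. 165.  10.]
hanger 0.83 [211.7 135.8  34.8  40.7] [532. 169.  10.]
```

Run:
```python
import cv2,numpy as np
a=cv2.imread("pics/top0.png");b=cv2.imread("pics/side0.png")
A=cv2.resize(a[90:250,100:340],None,fx=3,fy=3,interpolation=2)[:, :]
cv2.imwrite("pics/t1.png",A)
cv2.imwrite("pics/s1.png",cv2.resize(b[100:270,180:380],None,fx=3.5,fy=3.5,interpolation=2))
```

```text
(no output)
```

View pics/t1.png

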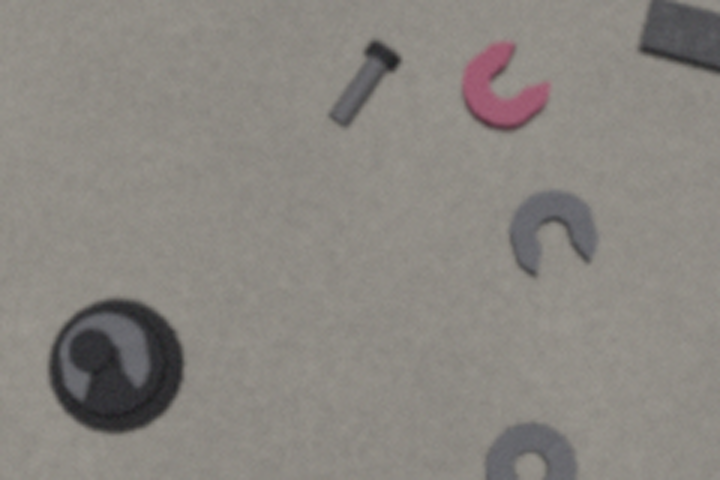

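View pics/s1.png

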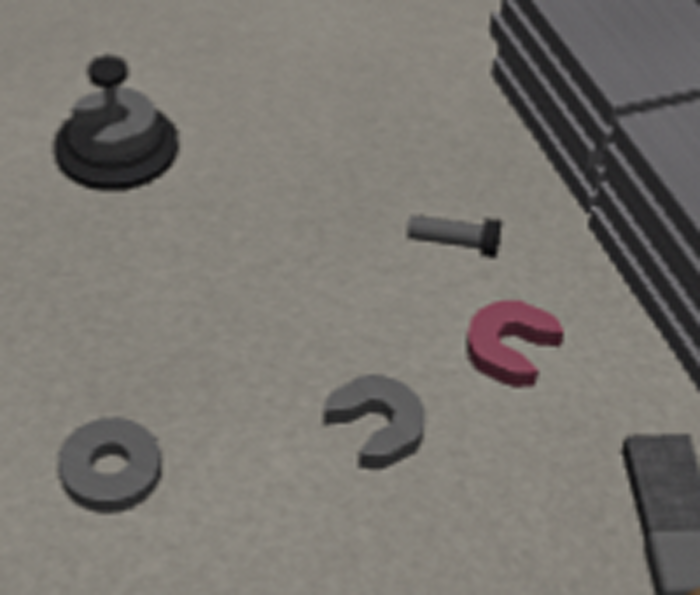

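The top crop shows:
- hanger at (139,212), its disc's slot opening downward (world −x)
- bolt at about (222,117)
- pink slotted disc at (268,119)
- grey slotted disc at (284,167)
- grey closed ring at (277,246)

The side crop agrees. The small slotted disc isn't in these crops, so I'll look at the full frame.

```bash
cat >> h.py <<'E'
def outline():
    a=np.linspace(0,2*np.pi,721); p=np.c_[30*np.cos(a),30*np.sin(a)]
    p[:,1]=np.where((abs(p[:,0])<10.5),np.clip(p[:,1],-28,28),p[:,1])
    keep=~((abs(p[:,1])<18)&(p[:,0]>0)); ang=a
    body=p[keep&(a<=np.pi)]; low=p[keep&(a>np.pi)]
    t=np.linspace(np.pi/2,3*np.pi/2,40)
    slot=np.r_[[[24,18]],[[17,11]],np.c_[11*np.cos(t),11*np.sin(t)],[[17,-11]],[[24,-18]]]
    return np.r_[body,low,slot[::-1]]
S=4
def render(c,x,y,yaw,z0,h=14,out=None):
    o=outline(); cs,sn=np.cos(yaw),np.sin(yaw)
    xy=o@np.array([[cs,sn],[-sn,cs]])+[x,y]
    m=np.zeros((384*S,512*S),np.uint8)
    for z in np.linspace(z0,z0+h,8):
        q=proj(c,np.c_[xy,np.full(len(xy),z)])
        cv2.fillPoly(m,[np.round(((q+.5)*S-.5)*16).astype(np.int32)],255,shift=4)
    return cv2.resize(m,(512,384),interpolation=cv2.INTER_AREA)/255.
def fit(cms,p0,z0):
    from scipy.optimize import minimize
    ms=[(c,cv2.GaussianBlur(m.astype(float),(0,0),1)) for c,m in cms]
    f=lambda p:sum(((cv2.GaussianBlur(render(c,p[0],p[1],p[2]/20,z0),(0,0),1)-m)**2).sum() for c,m in ms)
    r=minimize(f,p0*np.array([1,1,20]),method="Nelder-Mead",options=dict(xatol=.05,fatol=.05,initial_simplex=None))
    return r.x*[1,1,1/20],r.fun
E
python3 - <<'E'
from h import *
cs={n:snap(n) for n in("top","side")}
pk={}
for n in cs:
    c=cs[n]
    best=[r for r in env.cut_out(n,"disc") if abs(onz(c,r["box"][:2],7)-[617,-137,7]).max()<25][0]
    pk[n]=(c,best["pixels"]); 
    for y0 in (np.pi,np.pi-.5,np.pi+.5):
        p,e=fit([pk[n]],np.array([617,-137,y0]),0); print(n,p,round(e,1),best["pixels"].sum())
p,e=fit(list(pk.values()),np.array([617,-137,np.pi]),0);print("both",p,e)
print("tri",tri(cs["top"],np.array(np.nonzero(pk["top"][1]))[::-1].mean(1),cs["side"],np.array(np.nonzero(pk["side"][1]))[::-1].mean(1)))
im=cs["top"]["image"].copy()
cv2.imwrite("pics/full.png",im)
E
```

```text
top [ 617.53362749 -136.51145059    3.42239372] 8.3 488
top [ 617.53587558 -136.56494777    3.42139081] 8.3 488
top [ 617.50045284 -136.77153083    3.40169657] 8.6 488Traceback (most recent call last):
  File "<stdin>", line 6, in <module>
IndexError: list index out of range
```

```bash
cat >> h.py <<'E'
def find(n,thing,P,tol=25,tries=4):
    for _ in range(tries):
        c=snap(n)
        for r in env.cut_out(n,thing):
            if np.linalg.norm((onz(c,r["box"][:2],P[2])-P)[:2])<tol: return c,r["pixels"]
    return c,None
E
python3 - <<'E'
from h import *
pk={n:find(n,"disc",np.array([617,-137,7])) for n in("top","side")}
cv2.imwrite("pics/full.png",pk["top"][0]["image"])
for n in pk:
    if pk[n][1] is None: print(n,"none"); continue
    print(n,fit([pk[n]],np.array([617,-137,3.4]),0),pk[n][1].sum())
p,e=fit(list(pk.values()),np.array([617,-137,3.4]),0);print("both",p,e)
print("tri",tri(*[z for n in pk for z in (pk[n][0],np.array(np.nonzero(pk[n][1]))[::-1].mean(1))]))
# hanger cap: dark blob
hp=[]
for n in pk:
    c=pk[n][0]; g=cv2.cvtColor(c["image"],cv2.COLOR_BGR2GRAY)
    q=proj(c,[[532,160,70],[532,160,38]]);print(n,q.round(1)); u,v=q[0].round().astype(int)
    h=find(n,"hung_disc",np.array([532,165,25]),40)[1]
    print(n,"hung",None if h is None else np.array(np.nonzero(h))[::-1].mean(1))
    a=g[v-22:v+34,u-28:u+28]; a=cv2.resize(a,None,fx=7,fy=7,interpolation=2); print("crop origin",u-28,v-22)
    hp.append(cv2.convertScaleAbs(a,alpha=1.6))
cv2.imwrite("pics/hang.png",np.hstack(hp))
E
```

```text
top (array([ 617.81475967, -136.94711132,    3.39652789]), np.float64(7.009785919205451)) 482
side (array([ 615.83421748, -136.57262704,    3.45254436]), np.float64(15.832198060322542)) 459
both [ 617.08339389 -136.66976672    3.42186303] 28.545053974834556
tri (array([ 622.13682027, -135.52463922,    7.33545215]), np.float64(2.9021658742884164))
top [[127.7 205.6]
 [132.  208.2]]
top hung [136.27176781 206.87862797]
crop origin 100 184
side [[210.6 118.8]
 [211.7 129.2]]
side hung [213.15463918 134.07560137]
crop origin 183 97
```

View pics/full.png

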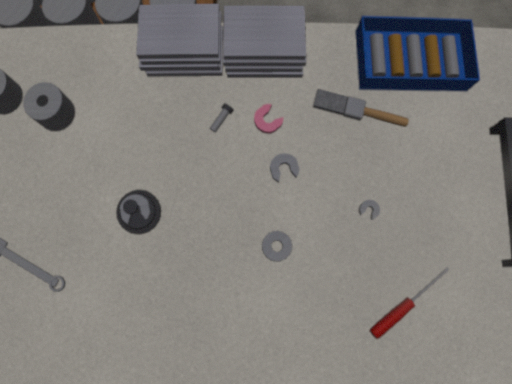

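View pics/hang.png

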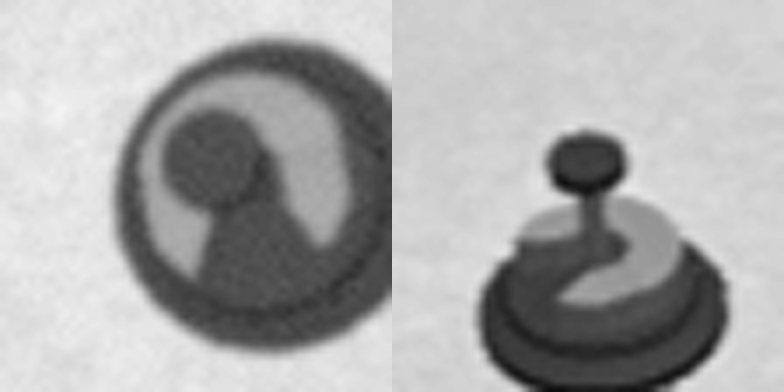

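Candidates in the full top picture:
- pink slotted disc at (268,119): excluded by its colour
- grey slotted disc, 60 mm, at (284,167)
- small slotted disc at (369,210)
- closed ring at (277,246)

I choose (284,167). Its close crop showed 56 mm flats and a slot, and the 60 mm model fits it. The cap is at top (129.7,206.1) and side (210.4,119.7). The hung disc's slot faces image-down, slightly right.

Run:
```python
from h import *
from scipy.optimize import minimize
ct,cs=snap("top"),snap("side")
P,g=tri(ct,(129.7,206.1),cs,(210.4,119.7)); print("cap",P,g)
for z in (70,72): print(onz(ct,(129.7,206.1),z)[:2],onz(cs,(210.4,119.7),z)[:2])
# hung disc fit from thresholded bright area, cap/rod excluded
def capmask(c,xy):
    m=np.zeros((384,512),np.uint8);a=np.linspace(0,6.28,60)
    pts=np.vstack([proj(c,np.c_[xy[0]+15*np.cos(a),xy[1]+15*np.sin(a),np.full(60,z)]) for z in(66,74)])
    cv2.fillConvexPoly(m,cv2.convexHull(pts.round().astype(np.int32)),1)
    r=np.vstack([proj(c,np.c_[xy[0]+5*np.cos(a),xy[1]+5*np.sin(a),np.full(60,z)]) for z in(18,66)])
    cv2.fillConvexPoly(m,cv2.convexHull(r.round().astype(np.int32)),1); return m==0
for n,c in(("top",ct),("side",cs)):
    g=cv2.GaussianBlur(cv2.cvtColor(c["image"],cv2.COLOR_BGR2GRAY),(0,0),.6).astype(float)
    ok=capmask(c,P[:2])
    # restrict to foot interior (dilated pan)
    roi=np.zeros((384,512),np.uint8);a=np.linspace(0,6.28,60)
    pts=np.vstack([proj(c,np.c_[P[0]+r*np.cos(a),P[1]+r*np.sin(a),np.full(60,z)]) for r,z in((36,18),(31,32))])
    cv2.fillConvexPoly(roi,cv2.convexHull(pts.round().astype(np.int32)),1)
    w=ok&(roi>0)
    lo,hi=np.percentile(g[w],[8,88]); m=np.clip((g-lo)/(hi-lo),0,1)
    def f(p):
        d=cv2.GaussianBlur(render(c,p[0],p[1],p[2]/20,31.5 if n=="top" else 31.5,.5),(0,0),.8)-m
        return (d[w]**2).sum()
    b=min((minimize(f,[P[0],P[1],y*20],method="Nelder-Mead",options=dict(xatol=.05,fatol=.01)) for y in(2.6,3.1,3.6,4.1)),key=lambda r:r.fun)
    print(n,"hung",b.x*[1,1,1/20],b.fun,w.sum(),lo,hi)
s=env.sense();print(s["t"],s["position"],np.round(s["tool_rot"],3).tolist())
```

```text
cap [530.86228119 156.13420089  70.44256065] 0.3386898184884977
[531.10282984 156.24785988] [530.78408756 156.68010064]
[530.78916996 155.72080528] [530.35798865 154.11692534]
top hung [531.35145628 157.00492948   3.3390815 ] 7.047399144392024 830 42.0 104.0
side hung [531.80907931 158.70342621   3.42062752] 22.260987110973407 480 31.32 96.0
1.1 [ 279.66043306 -558.98215191  204.54318303] [[0.894, 0.447, 0.0], [0.447, -0.894, -0.0], [0.0, 0.0, -1.0]]
```

Request:
{"method": "drive_tool", "body": {"moves": [[4.09, -1.89, 1.04, 0, 0, 0], [4.09, -1.89, 1.04, 0, 0, 0], [4.09, -1.89, 1.04, 0, 0, 0], [4.09, -1.89, 1.04, 0, 0, 0], [4.09, -1.89, 1.04, 0, 0, 0], [4.09, -1.89, 1.04, 0, 0, 0], [4.09, -1.89, 1.04, 0, 0, 0], [4.09, -1.89, 1.04, 0, 0, 0], [4.09, -1.89, 1.04, 0, 0, 0], [4.09, -1.89, 1.04, 0, 0, 0], [4.09, -1.89, 1.04, 0, 0, 0], [4.09, -1.89, 1.04, 0, 0, 0], [0, 0, 0, 0, 0, 5.6], [0, 0, 0, 0, 0, 5.6], [0, 0, 0, 0, 0, 0]]}}

```text
t: 2.98
position: [617.2, -136.6, 79.7]
tool_rot: [[0.964, 0.266, 0.0], [0.266, -0.964, -0.0], [-0.0, 0.0, -1.0]]
ft_force: [0.9, -0.3, -0.8]
opening: 85.5
```

Request:
{"method": "drive_tool", "body": {"moves": [[0, 0, 2.5, 0, 0, 0], [0, 0, 2.5, 0, 0, 0], [0, 0, 1.5, 0, 0, 0], [0, 0, 1.4, 0, 0, 0], [0, 0, 0, 0, 0, 0]]}}

```text
t: 3.6
position: [616.6, -136.6, -0.1]
tool_rot: [[0.964, 0.266, -0.001], [0.266, -0.964, 0.0], [-0.001, -0.001, -1.0]]
ft_force: [-0.3, -0.1, 0.3]
opening: 85.2
```

Request:
{"method": "drive_tool", "body": {"moves": [[0, 0, 0, 0, 0, 0], [0, 0, 0, 0, 0, 0], [0, 0, 0, 0, 0, 0], [0, 0, 0, 0, 0, 0], [0, 0, 0, 0, 0, 0], [0, 0, 0, 0, 0, 0]], "claw": 4.5}}

```text
t: 4.35
position: [617.1, -136.6, 0.7]
tool_rot: [[0.964, 0.265, 0.0], [0.265, -0.964, -0.0], [0.0, 0.0, -1.0]]
ft_force: [-0.4, -0.2, 0.3]
opening: 45.1
```

Run:
```python
from h import *
o=[]
for n in("top","side"):
    c=snap(n); u,v=proj(c,[617,-137,10])[0].round().astype(int)
    o.append(cv2.resize(c["image"][v-35:v+25,u-30:u+30],None,fx=6,fy=6,interpolation=2)); print(n,u-30,v-35)
cv2.imwrite("pics/g1.png",np.hstack(o)); s=env.sense(); print(s["opening"],s["ft_force"],s["position"])
```

```text
top 254 133
side 257 184
44.98538497981423 [-0.76766793 -1.54194101 -0.75794069] [ 617.13350534 -136.65334654    0.75416432]
```

View pics/g1.png

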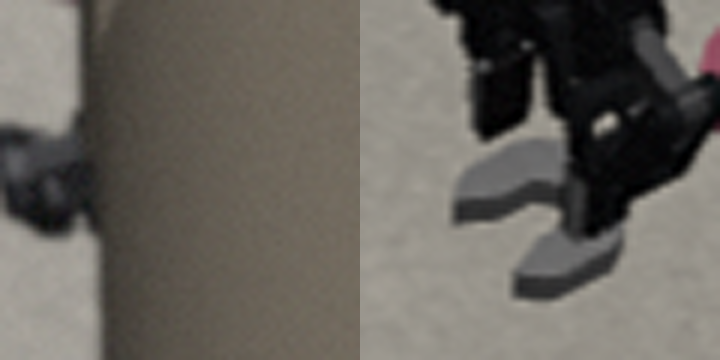

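The crop shows the fingers (side crop around (580,220)) standing just above the disc's top face rather than beside it. They closed over the disc. I'll work out the tip height.

Run:
```python
from h import *
c=snap("side"); p0=np.array([617.1,-136.6]); y=np.array([.265,-.964])
# near finger's lowest corners, and far finger's, intersected with plane at given tool-y
for name,(cu,cv),offs in(("near",(595,236),(22.5,30)),("near_in",(568,232),(22.5,)),("far",(490,138),(-22.5,-30))):
    uv=((cu-360+.5)/6-.5+257,(cv+.5)/6-.5+184); o,d=ray(c,uv)
    for s in offs:
        t=(s-(o[:2]-p0)@y)/(d[:2]@y); q=o+t*d; print(name,s,q.round(1), "toolx",round((q[:2]-p0)@np.array([.964,.265]),1))
```

```text
near 22.5 [ 629.1 -156.6   16.9] toolx 6.2
near 30 [ 624.5 -165.7   30.2] toolx -0.6
near_in 22.5 [ 617.3 -159.9   28. ] toolx -6.0
far -22.5 [ 605.2 -116.5   31.6] toolx -6.1
far -30 [ 608.9 -107.7   20.2] toolx -0.2
```

Request:
{"method": "drive_tool", "body": {"moves": [[0, 0, 0, 0, 0, 0], [0, 0, 0, 0, 0, 0], [0, 0, 0, 0, 0, 0], [0, 0, 0, 0, 0, 0], [0, 0, 0.3, 0, 0, 0], [0, 0, 0.3, 0, 0, 0], [0, 0, 0, 0, 0, 0]], "claw": 7.0}}

```text
t: 5.38
position: [616.8, -136.6, -5.7]
tool_rot: [[0.964, 0.265, -0.001], [0.265, -0.964, 0.0], [-0.001, -0.0, -1.0]]
ft_force: [-0.3, -0.7, -0.8]
opening: 69.7
```

Run:
```python
from h import *
c=snap("side"); u,v=proj(c,[617,-137,10])[0].round().astype(int)
cv2.imwrite("pics/g2.png",cv2.resize(c["image"][v-45:v+25,u-40:u+40],None,fx=9,fy=8,interpolation=2)); s=env.sense(); print(s["opening"],s["ft_force"],s["position"])
```

```text
69.87471879363044 [ 0.6624977   0.51442674 -0.33952113] [ 616.98149987 -136.54392733   -5.50887267]
```

View pics/g2.png

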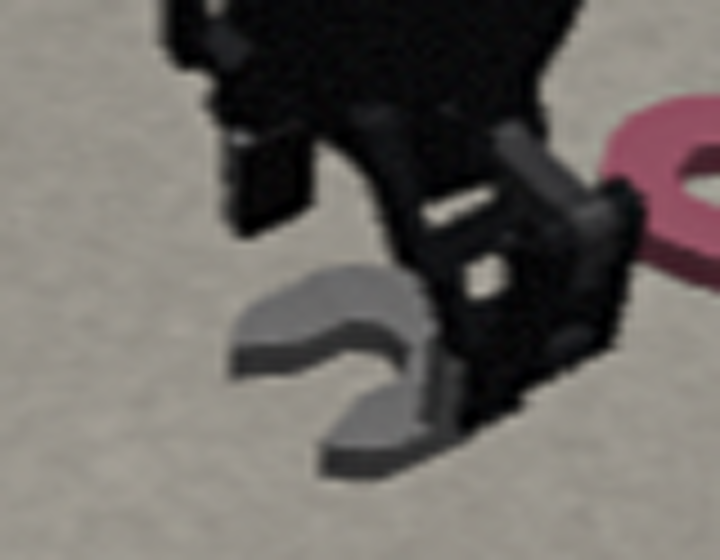

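The crop shows the open fingers straddling the disc. The far finger's lower corner is at (245,238), and the near pad strip runs down to (430,428).

Run:
```python
from h import *
c=snap("side"); u,v=proj(c,[617,-137,10])[0].round().astype(int)
p0=np.array([617.,-136.6]); X=np.array([.964,.265]); Y=np.array([.265,-.964])
for nm,k in(("far",(245,238)),("farR",(308,205)),("near",(430,428)),("nearR",(462,436))):
    o,d=ray(c,(u-40+k[0]/9-.5,v-45+k[1]/8-.5))
    for z in (0,5,10,15,20,25):
        q=o+d*(z-o[2])/d[2]; print(nm,z,"toolxy",((q[:2]-p0)@X).round(1),((q[:2]-p0)@Y).round(1))
```

```text
far 0 toolxy 7.4 -56.2
far 5 toolxy 4.8 -52.8
far 10 toolxy 2.3 -49.5
far 15 toolxy -0.2 -46.1
far 20 toolxy -2.8 -42.7
far 25 toolxy -5.3 -39.4
farR 0 toolxy 26.9 -57.5
farR 5 toolxy 24.3 -54.1
farR 10 toolxy 21.6 -50.7
farR 15 toolxy 18.9 -47.3
farR 20 toolxy 16.2 -44.0
farR 25 toolxy 13.5 -40.6
near 0 toolxy 6.2 19.7
near 5 toolxy 3.7 22.5
near 10 toolxy 1.2 25.3
near 15 toolxy -1.4 28.0
near 20 toolxy -3.9 30.8
near 25 toolxy -6.4 33.6
nearR 0 toolxy 10.8 25.8
nearR 5 toolxy 8.2 28.5
nearR 10 toolxy 5.7 31.3
nearR 15 toolxy 3.1 34.0
nearR 20 toolxy 0.6 36.7
nearR 25 toolxy -2.0 39.5
```

Request:
{"method": "drive_tool", "body": {"moves": [[0, 0, 0.3, 0, 0, 0], [0, 0, 0.3, 0, 0, 0], [0, 0, 0.3, 0, 0, 0], [0, 0, 0, 0, 0, 0]]}}

```text
t: 5.98
position: [616.9, -136.6, -14.6]
tool_rot: [[0.964, 0.265, -0.001], [0.265, -0.964, 0.0], [-0.0, -0.0, -1.0]]
ft_force: [0.5, -0.2, 0.0]
opening: 70.2
```

Request:
{"method": "drive_tool", "body": {"moves": [[0, 0, 0.3, 0, 0, 0], [0, 0, 0.3, 0, 0, 0], [0, 0, 0.2, 0, 0, 0], [0, 0, 0, 0, 0, 0]]}}

```text
t: 6.48
position: [617.0, -136.5, -22.5]
tool_rot: [[0.964, 0.265, -0.0], [0.265, -0.964, 0.0], [-0.0, -0.0, -1.0]]
ft_force: [0.3, -0.1, 0.3]
opening: 69.7
```

Run:
```python
from h import *
c=snap("side"); u,v=proj(c,[617,-137,10])[0].round().astype(int)
cv2.imwrite("pics/g3.png",cv2.resize(c["image"][v-45:v+25,u-40:u+40],None,fx=9,fy=8,interpolation=2)); s=env.sense(); print(s["opening"],s["ft_force"],s["position"],s["joints"])
```

```text
70.08824243630619 [-0.15100491  0.54904508  0.37988401] [ 617.09492971 -136.59516594  -22.34640877] [ 0.36304593  0.57515914 -0.2822441   1.63915268  0.18682108  0.95391209
 -1.28706367]
```

View pics/g3.png

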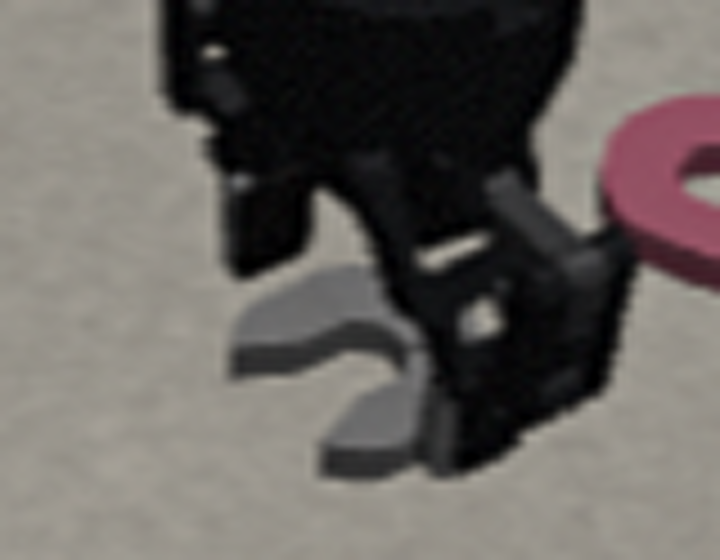

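The near tip is now at (437,475) and the far tip at (240,275). The tips are roughly 10 mm above the bench and beside the disc. The reported TCP z is offset from the real fingertips, so I'll continue down with force checks.

Request:
{"method": "drive_tool", "body": {"moves": [[0, 0, 0.2, 0, 0, 0], [0, 0, 0.2, 0, 0, 0], [0, 0, 0.2, 0, 0, 0], [0, 0, 0, 0, 0, 0]]}}

```text
t: 7.02
position: [617.0, -136.6, -28.5]
tool_rot: [[0.964, 0.265, -0.0], [0.265, -0.964, -0.0], [-0.0, -0.0, -1.0]]
ft_force: [0.0, -0.6, 0.5]
opening: 69.9
```

Run:
```python
from h import *
c=snap("side"); p0=np.array([617.,-136.6]); X=np.array([.964,.265]); Y=np.array([.265,-.964])
u,v=proj(c,[617,-137,10])[0].round().astype(int)
s=env.sense(); print(s["ft_force"],s["position"])
# previous picture: tips (437,475) near inner, (240,275) far inner
for nm,k,y in(("near",(432,475),35),("far",(240,277),-35)):
    o,d=ray(c,(u-40+k[0]/9-.5,v-45+k[1]/8-.5)); t=(y-(o[:2]-p0)@Y)/(d[:2]@Y); q=o+t*d; print(nm,q.round(1),((q[:2]-p0)@X).round(1))
```

```text
[-0.10810784  0.81531551 -0.87926261] [ 617.07676023 -136.59401571  -28.37108059]
near [ 621.3 -171.7    5.8] -5.2
far [ 598.6 -105.3   16.2] -9.4
```

Request:
{"method": "drive_tool", "body": {"moves": [[0, 0, 0, 0, 0, 0], [0, 0, 0, 0, 0, 0], [0, 0, 0, 0, 0, 0], [0, 0, 0, 0, 0, 0], [0, 0, 0, 0, 0, 0]], "claw": 5.0}}

```text
t: 7.7
position: [617.5, -136.7, -27.7]
tool_rot: [[0.964, 0.265, 0.001], [0.265, -0.964, -0.0], [0.001, 0.001, -1.0]]
ft_force: [-0.9, 0.3, 5.7]
opening: 54.6
```

Request:
{"method": "drive_tool", "body": {"moves": [[0, 0, -2, 0, 0, 0], [0, 0, -4, 0, 0, 0], [0, 0, -4, 0, 0, 0], [0, 0, -2, 0, 0, -5], [0, 0, 0, 0, 0, -10], [0, 0, 0, 0, 0, -10], [0, 0, 0, 0, 0, -10], [0, 0, 0, 0, 0, -10], [0, 0, 0, 0, 0, -10], [0, 0, 0, 0, 0, -10], [0, 0, 0, 0, 0, -10], [0, 0, 0, 0, 0, -10], [0, 0, 0, 0, 0, -10], [0, 0, 0, 0, 0, -10], [0, 0, 0, 0, 0, -10], [0, 0, 0, 0, 0, -10], [0, 0, 0, 0, 0, -10], [0, 0, 0, 0, 0, -10], [0, 0, 0, 0, 0, -10], [0, 0, 0, 0, 0, 0]]}}

```text
t: 10.2
position: [617.0, -136.8, 92.3]
tool_rot: [[-0.986, 0.169, 0.0], [0.169, 0.986, -0.0], [-0.0, -0.0, -1.0]]
ft_force: [0.7, 0.3, -1.9]
opening: 54.6
```

Request:
{"method": "drive_tool", "body": {"moves": [[0, 0, 0, 0, 0, -7.3], [0, 0, 0, 0, 0, -7.3], [0, 0, 0, 0, 0, -7.4], [1.22, 3.81, 0, 0, 0, 0], [1.22, 3.81, 0, 0, 0, 0], [1.22, 3.81, 0, 0, 0, 0], [1.22, 3.81, 0, 0, 0, 0], [1.22, 3.81, 0, 0, 0, 0], [1.22, 3.81, 0, 0, 0, 0], [1.22, 3.81, 0, 0, 0, 0], [1.22, 3.81, 0, 0, 0, 0], [0, 0, 2.5, 0, 0, 0], [0, 0, 2.5, 0, 0, 0], [0, 0, 2, 0, 0, 0], [0, 0, 1, 0, 0, 0], [0, 0, 0, 0, 0, 0]]}}

```text
t: 12.2
position: [456.3, 140.2, 11.7]
tool_rot: [[-0.977, -0.213, -0.001], [-0.213, 0.977, -0.0], [0.001, -0.0, -1.0]]
ft_force: [-0.2, 0.5, -1.6]
opening: 54.3
```

Run:
```python
from h import *
o=[]
cs={n:snap(n) for n in("top","side")}
for n in cs:
    c=cs[n]; u,v=proj(c,[495,148,45])[0].round().astype(int)
    o.append(cv2.resize(c["image"][v-38:v+32,u-35:u+35],None,fx=5.5,fy=5.5,interpolation=2)); print(n,u-35,v-38)
cv2.imwrite("pics/p1.png",np.hstack(o)); s=env.sense(); print(s["opening"],s["ft_force"],s["position"],s["joints"])
y=np.arctan2(s["tool_rot"][1][0],s["tool_rot"][0][0])
for n in cs: # predicted disc centre top/bottom & mouth
    x,yy,_=s["position"]; print(n,proj(cs[n],[[x,yy,40],[x,yy,54],[x-30*np.cos(y),yy-30*np.sin(y),47]]).round(1).tolist())
```

```text
top 102 189
side 163 95
54.317063188885825 [ 0.15301102  0.28896793 -1.40157584] [456.97699258 140.38456127  12.46113181] [ 0.49157596  0.39714427 -0.99638134  2.00051057  0.40903669  0.95711506
  1.07412784]
top [[140.6, 247.1], [138.8, 246.6], [136.9, 231.4]]
side [[182.9, 139.9], [182.0, 135.3], [194.1, 133.5]]
```

View pics/p1.png

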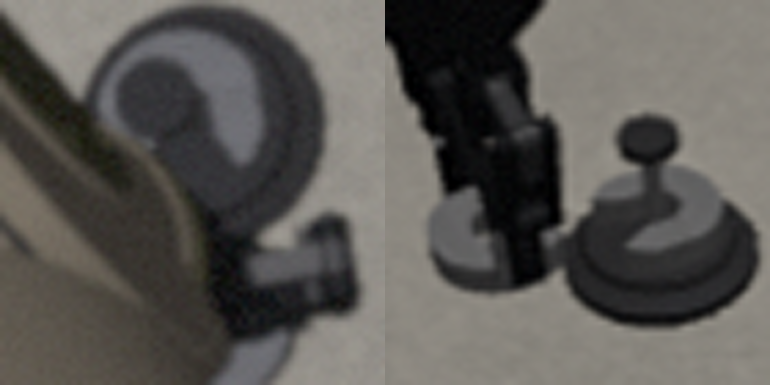

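The crop shows the disc held level beside the hanger: side-view left rim at (430,230), bottom at (495,290), mouth toward the rod. I'll check its height and place by comparing a model render with the image edges.

Run:
```python
from h import *
c=snap("side"); s=env.sense(); x,y,_=s["position"]
g=cv2.cvtColor(c["image"],cv2.COLOR_BGR2GRAY).astype(float)
# match gradient on visible left/bottom rim: background vs disc contrast
from scipy.optimize import minimize
bg=np.median(g[140:160,165:172])
w=np.zeros_like(g,bool); w[130:153,166:179]=True; w[143:153,176:187]=True
print("bg",bg); print(g[143:152,181].round(),g[137,166:178].round())
for z in (34,36,38,40,42,44):
    best=None
    for dx in np.arange(-6,6.1,1):
        m=cv2.GaussianBlur(render(c,x+dx*.977,y+dx*.213,.2147,z),(0,0),.7)
        a=np.c_[m[w],np.ones(w.sum())]; co,r,*_=np.linalg.lstsq(a,g[w],rcond=None)
        if best is None or r[0]<best[0]: best=(r[0],dx,co)
    print(z,best[0].round(),best[1],best[2].round())
```

```text
bg 136.0
[ 90.  55.  45.  40.  49. 109. 134. 139. 136.] [137. 138. 136. 134. 120.  98.  97.  96.  95.  97.  97. 100.]
34 165823.0 4.0 [-57. 133.]
36 137610.0 3.0 [-60. 136.]
38 116849.0 3.0 [-62. 136.]
40 111620.0 2.0 [-62. 137.]
42 128833.0 2.0 [-60. 135.]
44 169697.0 1.0 [-56. 134.]
```

Request:
{"method": "drive_tool", "body": {"moves": [[-1.5, 0, 0, 0, 0, 0], [-1.5, 0, 0, 0, 0, 0], [-1.5, 0, 0, 0, 0, 0], [-1.5, 0, 0, 0, 0, 0], [-1, -0.03, 0, 0, 0, 0], [-0.47, 0, 0, 0, 0, 0], [0, 0, 0, 0, 0, 0]]}}

```text
t: 13.22
position: [529.5, 156.1, 11.6]
tool_rot: [[-0.977, -0.214, -0.0], [-0.214, 0.977, 0.0], [0.0, 0.0, -1.0]]
ft_force: [-0.0, -0.3, -1.3]
opening: 54.4
```

Run:
```python
from h import *
o=[]
for n in("top","side"):
    c=snap(n); u,v=proj(c,[531,156,45])[0].round().astype(int)
    o.append(cv2.resize(c["image"][v-30:v+30,u-30:u+30],None,fx=6.5,fy=6.5,interpolation=2)); print(n,u-30,v-30)
cv2.imwrite("pics/p2.png",np.hstack(o)); s=env.sense(); print(s["opening"],s["ft_force"],s["position"])
```

```text
top 103 178
side 181 98
54.43165543757022 [ 0.18493396 -0.47842832 -2.33966696] [529.11847743 155.87096203  11.63210292]
```

View pics/p2.png

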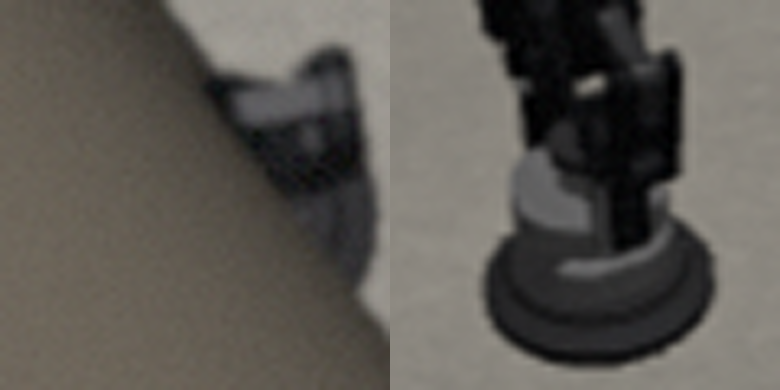

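The disc is now on the rod under the cap, above the hung disc, with no contact force. Next I lower it.

Request:
{"method": "drive_tool", "body": {"moves": [[0, 0, 0.3, 0, 0, 0], [0, 0, 0.25, 0, 0, 0], [0, 0, 0.1, 0, 0, 0], [0, 0, 0, 0, 0, 0]]}}

```text
t: 13.82
position: [529.4, 155.9, 5.1]
tool_rot: [[-0.977, -0.214, -0.0], [-0.214, 0.977, -0.0], [0.0, -0.0, -1.0]]
ft_force: [-0.6, 0.4, -1.4]
opening: 54.2
```

Request:
{"method": "drive_tool", "body": {"moves": [[0, 0, 0.1, 0, 0, 0], [0, 0, 0, 0, 0, 0], [0, 0, 0, 0, 0, 0]]}}

```text
t: 14.2
position: [529.6, 156.0, 4.2]
tool_rot: [[-0.977, -0.214, 0.0], [-0.214, 0.977, 0.0], [-0.0, -0.0, -1.0]]
ft_force: [-0.3, -0.3, -1.1]
opening: 54.5
```

Request:
{"method": "drive_tool", "body": {"moves": [[0, 0, 0.05, 0, 0, 0], [0, 0, 0, 0, 0, 0]]}}

```text
t: 14.45
position: [529.6, 156.0, 4.2]
tool_rot: [[-0.977, -0.214, 0.0], [-0.214, 0.977, -0.0], [-0.0, -0.0, -1.0]]
ft_force: [-3.3, -1.5, 5.0]
opening: 54.1
```

Request:
{"method": "drive_tool", "body": {"moves": [[0, 0, 0.05, 0, 0, 0], [0, 0, 0, 0, 0, 0]]}}

```text
t: 14.7
position: [529.6, 155.9, 4.2]
tool_rot: [[-0.977, -0.214, 0.0], [-0.214, 0.977, -0.001], [-0.0, -0.001, -1.0]]
ft_force: [-4.8, -3.1, 12.1]
opening: 54.5
```

Request:
{"method": "drive_tool", "body": {"moves": [[0, 0, -0.07, 0, 0, 0], [0, 0, 0, 0, 0, 0]]}}

```text
t: 14.95
position: [529.6, 156.0, 4.2]
tool_rot: [[-0.977, -0.214, 0.0], [-0.214, 0.977, -0.0], [-0.0, -0.0, -1.0]]
ft_force: [-2.9, -0.7, 5.8]
opening: 54.3
```

Request:
{"method": "drive_tool", "body": {"moves": [[0, 0, 0, 0, 0, 0], [0, 0, 0, 0, 0, 0], [0, 0, 0, 0, 0, 0], [0, 0, 0, 0, 0, 0], [0, 0, -2, 0, 0, 0], [0, 0, -3, 0, 0, 0], [0, 0, -4, 0, 0, 0], [0, 0, -5, 0, 0, 0], [3, -6, 0, 0, 0, 0], [3, -6, 0, 0, 0, 0], [3, -6, 0, 0, 0, 0], [0, -6, 0, 0, 0, 0], [0, -6, 0, 0, 0, 0], [0, 0, 0, 0, 0, 0]], "claw": 8.0}}

```text
t: 16.7
position: [509.3, -148.2, 144.7]
tool_rot: [[-0.978, -0.207, 0.001], [-0.207, 0.978, -0.001], [-0.0, -0.001, -1.0]]
ft_force: [-0.9, 0.3, 0.1]
opening: 80.0
```

Run:
```python
from h import *
from scipy.optimize import minimize
o=[]; P=np.array([530.9,156.2])
for n in("top","side"):
    c=snap(n); u,v=proj(c,[531,156,45])[0].round().astype(int)
    o.append(cv2.resize(c["image"][v-30:v+30,u-30:u+30],None,fx=6.5,fy=6.5,interpolation=2)); print(n,u-30,v-30)
    g=cv2.GaussianBlur(cv2.cvtColor(c["image"],cv2.COLOR_BGR2GRAY),(0,0),.6).astype(float)
    a=np.linspace(0,6.28,60); C=lambda r,z:proj(c,np.c_[P[0]+r*np.cos(a),P[1]+r*np.sin(a),np.full(60,z)])
    def hull(*L):
        m=np.zeros((384,512),np.uint8);cv2.fillConvexPoly(m,cv2.convexHull(np.vstack(L).round().astype(np.int32)),1);return m>0
    w=hull(C(34,46),C(31,46))&~hull(C(15.5,66),C(15.5,74))&~hull(C(5,32),C(5,66))
    lo,hi=np.percentile(g[w],[8,88]); 
    if n=="side": lo,hi=40,hi
    m=np.clip((g-lo)/(hi-lo),0,1)
    f=lambda p:((cv2.GaussianBlur(render(c,p[0],p[1],p[2]/20,45.5,.5),(0,0),.8)-m)[w]**2).sum()
    b=min((minimize(f,[P[0],P[1],q*20],method="Nelder-Mead",options=dict(xatol=.05,fatol=.01)) for q in(-.2,.2,.6)),key=lambda r:r.fun)
    print(n,"placed",b.x*[1,1,.05],b.fun.round(1),w.sum())
cv2.imwrite("pics/p3.png",np.hstack(o)); s=env.sense(); print(s["t"],s["opening"],s["ft_force"],s["position"])
```

```text
top 103 178
top placed [5.32372981e+02 1.58391407e+02 2.05729760e-01] 74.5 774
side 181 98
side placed [ 5.21575462e+02  1.64252669e+02 -2.10308286e-01] 21.4 309
16.8 79.65446965455838 [-0.20978184  0.64029671  0.29936181] [ 509.42644169 -142.88924399  144.82383414]
```

View pics/p3.png

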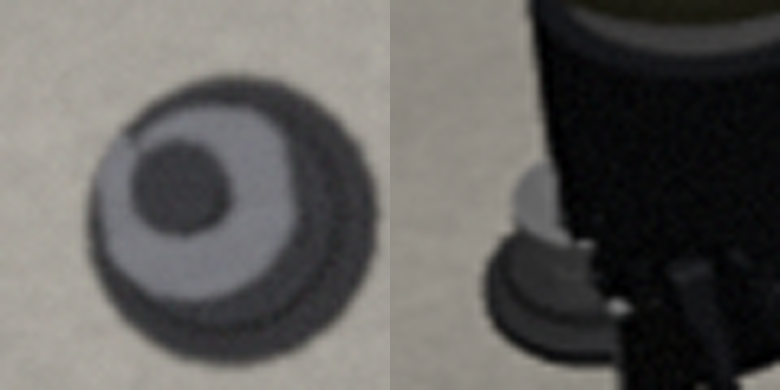

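Request:
{"method": "drive_tool", "body": {"moves": [[0, 0, -1, 0, 0, 10], [0, 0, -1, 0, 0, 10], [0, 0, -1, 0, 0, 10], [0, 0, -1, 0, 0, 10], [0, 0, -1, 0, 0, 10], [0, 0, -1, 0, 0, 10], [0, 0, 0, 0, 0, 10], [0, 0, 0, 0, 0, 10], [0, 0, 0, 0, 0, 10], [-4, -3.45, 0, 0, 0, 0], [-4, -3.45, 0, 0, 0, 0], [-4, -3.45, 0, 0, 0, 0], [-4, -3.45, 0, 0, 0, 0], [-4, -3.45, 0, 0, 0, 0], [-4, -3.45, 0, 0, 0, 0], [-4, -3.45, 0, 0, 0, 0], [-4, -3.45, 0, 0, 0, 0], [-4, -3.45, 0, 0, 0, 0], [0, 0, 0, 0, 0, 0]]}}

```text
t: 19.18
position: [280.9, -563.3, 204.0]
tool_rot: [[-0.211, 0.978, -0.0], [0.978, 0.211, -0.0], [-0.0, -0.0, -1.0]]
ft_force: [1.0, 1.2, -0.1]
opening: 80.0
```

Run:
```python
from h import *
from scipy.optimize import minimize
o=[]; P=np.array([530.9,156.2])
for n in("top","side"):
    c=snap(n); u,v=proj(c,[531,156,45])[0].round().astype(int)
    im=c["image"]; o.append(cv2.resize(im[v-30:v+30,u-30:u+30],None,fx=6.5,fy=6.5,interpolation=2))
    g=cv2.GaussianBlur(cv2.cvtColor(im,cv2.COLOR_BGR2GRAY),(0,0),.4).astype(float)
    best=None
    a=np.linspace(0,6.28,60); C=lambda r,z:proj(c,np.c_[P[0]+r*np.cos(a),P[1]+r*np.sin(a),np.full(60,z)])
    def hull(*L):
        m=np.zeros((384,512),np.uint8);cv2.fillConvexPoly(m,cv2.convexHull(np.vstack(L).round().astype(np.int32)),1);return m>0
    w=hull(C(35,33),C(35,46))&~hull(C(16,65),C(16,75))&~hull(C(6,32),C(6,66))
    # model: foot dark, hung disc top, new disc side, new disc top, background -> least squares levels
    B=lambda m:cv2.GaussianBlur(np.asarray(m,float),(0,0),.7)
    foot=hull(C(45,1),C(45,8),C(34,18)).astype(float); hung=render(c,531.5,157.3,3.35,18)
    hs=render(c,531.5,157.3,3.35,18,14); ht=render(c,531.5,157.3,3.35,31.5,.5)
    def f(p):
        al=render(c,p[0],p[1],p[2]/20,32,14); tp=render(c,p[0],p[1],p[2]/20,45.8,.2)
        A=np.stack([B(np.maximum(foot,0)*(1-hs)*(1-al)),B((hs-ht).clip(0)*(1-al)),B(ht*(1-al)),B((al-tp).clip(0)),B(tp),np.ones_like(al)],-1)[w]
        co,*_=np.linalg.lstsq(A,g[w],rcond=None); return ((A@co-g[w])**2).sum()/w.sum()
    b=min((minimize(f,[P[0],P[1],q*20],method="Nelder-Mead",options=dict(xatol=.05,fatol=.01)) for q in(0,.2,.4)),key=lambda r:r.fun)
    print(n,"placed",(b.x*[1,1,.05]).round(2),b.fun.round(1),w.sum())
cv2.imwrite("pics/p4.png",np.hstack(o)); s=env.sense(); print(s["t"],s["position"])
```

```text
top placed [5.3246e+02 1.5800e+02 2.1000e-01] 116.3 848
side placed [5.3142e+02 1.5671e+02 2.5000e-01] 41.2 442
19.275 [ 284.65432248 -560.03312831  204.4946973 ]
```

View pics/p4.png

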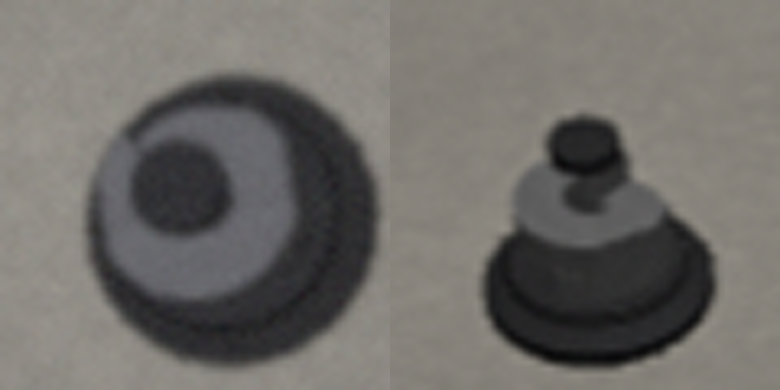

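The placed disc lies flat, with its slot facing away from the hung disc's slot and the rod at its centre to within about 2 mm. Handing in.

```bash
python3 -c "
from rig import env
print(env.finish_job())"
```

```text
the job is handed in; nothing more can be done
None
```

The grey 60 mm slotted disc is on the hanger, lying flat on the first disc with its slot facing the opposite way. I gripped it across its flats, turned it half round, slid it sideways under the cap and lowered it until it touched. I then released it, moved the arm clear and handed the job in at about 19.3 s.

**Last checks:**
- **Centring:** Fits from the two cameras put the disc 0.7 mm (side) and 2.4 mm (top) from the rod axis. They differ by about 1.7 mm, within the stated calibration error. The top fit was the poorer of the two.
- **Slot direction:** The placed slot points to 0.21 rad (top) and 0.25 rad (side). The first disc's slot points to 3.34 and 3.42 rad, so they are opposite to within about 2 degrees.
- **Forces:** I saw no contact while sliding it in, and at most about 13 N at touchdown. After release the readings were about zero.

**What went wrong or disagreed:**
- **First grasp:** The fingers closed above the disc without touching it. They stood about 30 mm higher than the reported tool position implied, so I went lower with force checks and the second grasp held.
- **Side view:** The arm blocked the side camera in the first check after release. I moved it away and repeated the check.

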